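# Load the planted succulents onto their saucers in the mesh tray

### The arm

A 7-joint arm with a two-finger parallel gripper is mounted at the origin on the work surface. World frame = base frame: x ahead of the robot, y to its left, z up, the work surface at z = 0. Lengths are in m, angles in degrees, forces in N, time in s.
With the tool pointing down it reaches from about 0.425 to 0.875 m from the base axis. Payload 4.7 kg.
Tool frame: the origin (TCP) lies on the centre line of the jaws, within the pads' length; the fingertips stand 14 mm ahead of it and the grasp point (between the pads) lies 5 mm behind it; z points along the fingers, y is the line along which they close (so a half turn about z gives the same grasp; the last joint's range is limited). The gripper opens to 87 mm and grips with 3 to 60 N. Pads are 19 mm wide; open, the fingers measure 117 mm over their backs; the gripper's body (75 mm by 190 mm) begins 51 mm behind the grasp point.
Start: joints at [74.146, 18.392, -4.016, 83.108, 1.295, 78.541, -3.26], TCP at [0.186, -0.623, 0.197] pointing down, gripper open.
Joint ranges: [-163.93, 163.93], [-17.29, 119.83], [-79.2, 71.16], [3.27, 140.29], [-89.18, 269.18], [5.43, 117.66], [-154.24, 154.24]. Speed limits (degrees/s): [147.25, 147.25, 180, 180, 180, 180, 180].

### API

Orientations are given as [roll, pitch, yaw] about the fixed x, y, z axes, in that order (R = Rz(yaw) Ry(pitch) Rx(roll)).
In Python, from cell import env gives the robot as it stands.
- The arm moves only by the tool jog_arm, never from a script. Its argument "motion" is a list that holds one entry, the list of rows, each a list of 7 numbers: the shift along the tool's x, y, z in units of 0.1 m (1.0 is 0.1 m), then the turn, a rotation vector about the tool's x, y, z in units of 180 degrees (1.0 is 180 degrees), then the closure, from 0 (fully open) to 1 (shut). A call has 1 to 5 rows; each row is the pose to reach, as a shift and turn from the pose commanded when the call began, along the tool's axes at that moment, turning the shorter way round; what a row does not reach only later rows make up. A row lasts 1/10 s, in which the tool goes at most 50 mm and 8.59 degrees, less where a joint would pass 70% of its speed; a pose out of reach is approached as far as the arm can. A call with a number of a shift or a turn outside -1 to 1 is refused whole. A call with a gripper value outside its range is refused whole. The fingers move at their own pace and stop on an object; "grip_force" is the grip in N (left out, the last holds). Time passes only in rows, so rows that repeat a pose let the fingers close. It gives the time, the measured TCP pose, the force, the opening and the grip force at its end, in the units of the state.
- env.get_obs(): the state, without advancing time (a new reading comes with each control period).
- env.read_camera(name): name is "scene" or "top" or "wrist"; returns (picture, depth): 480x640x3 uint8, red, green, blue; 480x640 float32, m along the optical axis (not along the pixel's ray), 0 where there is no reading.
- env.camera_info(name): a dict with "camera_matrix" (3x3 intrinsics, pixels), "origin" and "orientation" of the camera in the world; the wrist camera has in their place "mount" (4x4, takes a point from camera to tool coordinates, whose origin is the TCP and whose axes are the flange's). Camera axes: x right, y down, z forward; pixel columns grow to the right and rows downward; lengths in m; the calibration is good to about 2 mm. A picture is of the moment at which its call begins: read the wrist's pose just before it. camera_info takes no time and is no camera call.
- env.sign_off(): hands the job in; it is judged then, once.
The state is a dict: "time_s": time; "qpos": joint angles; "joint_velocities": joint speeds; "effort": joint torques, N m; "tool_pos": TCP position; "tool_rot": TCP orientation; "force": force on the tool from outside, world axes, zero at the start; "wrist_torque": the same for the moment, N m; "grip_width": finger opening in m; "grasp_force": force on a finger pad.
Only numpy, scipy, OpenCV 4.12 (cv2) and the standard library are available. Lean on these libraries where they do the work, as an engineer would, in place of code of your own. Each camera call takes 0.05 s, during which the arm holds its last target. There are 200 camera calls.

### The job

Load the tray with the finished pots: stand each of the three terracotta pots that has a plant in it on the saucer of its own size and shape in the black mesh tray (large round, small round, square), flat on the saucer's floor and the square one squared up with its saucer. Keep the plants upright and set them down gently without dropping them, and leave the three terracotta pots without a plant where they stand on the bench.

Things in the scene. Friction and masses are not known exactly. Their poses are not given: they have to be found in the camera images.
- big_planted: Large round terracotta pot: 62 mm tall, its top 20 mm a straight rim band 68 mm across, tapering below to a 50 mm foot, filled with soil and planted with a stiff sage-green rosette 50 mm across that stands up to 14 mm above the rim, inside the rim's outline (top 76 mm above the foot). About 220 g, loose, upright on the bench. Origin at the centre of its underside, z up.
- small_planted: Small round terracotta pot: 50 mm tall, its top 17 mm a straight rim band 52 mm across, tapering below to a 32 mm foot, filled with soil and planted with a ribbed globe cactus 30 mm across that stands up to 21 mm above the rim (top 71 mm above the foot). About 110 g, loose, upright on the bench. Origin at the centre of its underside, z up.
- square_planted: The square terracotta pot: 56 mm tall, its top 18 mm a straight rim band 58 x 58 mm, body 46 x 46 mm below, filled with soil and planted with a tuft of upright finger-like green stems that stands up to 16 mm above the rim (top 72 mm above the foot). About 190 g, loose, upright on the bench, turned up to 40 degrees. Origin at the centre of its underside, z up; x and y are square to its sides.
- big_empty: Unplanted look-alike of the large round pot, same shape and size (68 mm rim, 62 mm tall). It is hollow, with no soil and no plant; it does not belong in the tray. Loose, standing upright on the bench. Origin at the centre of its underside, z up.
- small_empty: Unplanted look-alike of the small round pot, same shape and size (52 mm rim, 50 mm tall). It is hollow, with no soil and no plant; it does not belong in the tray. Loose, standing upright on the bench. Origin at the centre of its underside, z up.
- square_empty: Unplanted look-alike of the square pot, same shape and size (58 mm rim, 56 mm tall). It is hollow, with no soil and no plant; it does not belong in the tray. Loose, standing upright on the bench. Origin at the centre of its underside, z up; x and y are square to its sides.
- big_saucer: Large round terracotta saucer, 80 mm across, 14 mm tall, inside floor 72 mm across and 5 mm above its underside; loose (110 g), lying on the tray's floor. Origin at the centre of its underside, z up.
- small_saucer: Small round terracotta saucer, 56 mm across, 14 mm tall, inside floor 48 mm across and 5 mm above its underside; loose (60 g), lying on the tray's floor. Origin at the centre of its underside, z up.
- square_saucer: Square terracotta saucer, 72 x 72 mm, 14 mm tall, inside floor 62 x 62 mm and 5 mm above its underside; loose (100 g), lying on the tray's floor. Origin at the centre of its underside, z up; x and y are square to its sides.
- tray: Black plastic mesh tray, 360 mm long (its x) by 230 mm wide (its y), slotted walls 6 mm thick and 45 mm high, floor 6 mm above the bench; it does not move. Holds the three saucers in a row along its x, about 110 mm apart, in any order. Origin at the centre of its underside. Clutter under 70 mm tall lies beyond x = 0.78, and a 215 mm spray bottle at x 0.12, y 0.66.
There are look-alikes about, which are no part of the job. What is shaped like the big_planted but pink or red is not meant.

How it is judged (in metres and radians):
At the end, for the whole second after the job is handed in: Each planted pot is released, at rest, upright (6 deg) in its own saucer: centres within 12.5 mm, foot on the floor within 3 mm, the square pot within 14 deg of its saucer's sides. Saucers lie flat in the tray. Unplanted pots stand upright within 25 mm of where they began (horizontal distance between big_planted and big_saucer below 0.0125 m and z of big_planted in the frame of big_saucer between 0.002 and 0.008 m and angle between each of big_planted, big_saucer, small_planted, small_saucer, square_planted, square_saucer's own z axis and vertical below 0.1 rad and linear speed of each of big_planted, small_planted, square_planted below 0.02 m/s and contact force between each of big_planted, small_planted, square_planted and the fingers below 0.05 N and z of big_saucer in the frame of tray between 0.002 and 0.01 m and horizontal distance between each of big_saucer, small_saucer, square_saucer and tray below 0.18 m and distance of each of big_empty, small_empty, square_empty from where it was at the start of the episode below 0.025 m and angle between each of big_empty, small_empty, square_empty's own z axis and vertical below 0.15 rad and horizontal distance between small_planted and small_saucer below 0.0125 m and z of small_planted in the frame of small_saucer between 0.002 and 0.008 m and z of small_saucer in the frame of tray between 0.002 and 0.01 m and horizontal distance between square_planted and square_saucer below 0.0125 m and z of square_planted in the frame of square_saucer between 0.002 and 0.008 m and z of square_saucer in the frame of tray between 0.002 and 0.01 m and (angle between the x axis of square_planted and the x axis of square_saucer, either way round below 0.25 rad or angle between the x axis of square_planted and the y axis of square_saucer, either way round below 0.25 rad)); the robot touches nothing.
It fails at once if a planted pot is tipped more than 35 degrees (angle between any of big_planted, small_planted, square_planted's own z axis and vertical above 0.61 rad).
It fails at once if an unplanted pot is shifted more than 25 mm (distance of any of big_empty, small_empty, square_empty from where it was at the start of the episode above 0.025 m).
It fails at once if a planted pot is dropped (falls free by more than about 12 mm) ((contact force between big_planted and anything else below 0.005 N and linear speed of big_planted above 0.5 m/s) or (contact force between small_planted and anything else below 0.005 N and linear speed of small_planted above 0.5 m/s) or (contact force between square_planted and anything else below 0.005 N and linear speed of square_planted above 0.5 m/s)).
It also fails if it takes over 93 s, if anything falls off the work surface, if the arm or the gripper's body presses on something with over 40 N, if the wrist force passes 120 N, or if a joint passes its speed limit or range.

## Working session

There is one attempt and no reset: what is moved stays moved. The work goes in short steps, Python scripts to look and compute and a tool call to move; the robot and the scene stay as the last step left them, time stands still between calls to the robot, and variables do not carry over. Pictures are saved under pics/ and viewed, at most 14 in all, crops included, and the job is handed in when it is done.

Besides the shell and the picture viewer there is one more tool, called as name([rows], argument=value, ...), one row to a line, values as JSON. jog_arm: Moves the arm, as the interface text tells. Shifts and turns lie within -1 to 1; 1 stands for 0.1 m of shift or 180 degrees of turn. Its arguments: {"type":"object","properties":{"motion":{"type":"array","items":{"type":"array","items":{"type":"array","items":{"type":"number"}}}},"grip_force":{"type":"number"}},"required":["motion"]}

```bash
mkdir -p pics; ls; python3 - <<'E'
from cell import env
import cv2,numpy as np
for n in("top","scene"):
    p,d=env.read_camera(n); cv2.imwrite(f"pics/{n}0.png",p[:,:,::-1]); np.save(f"{n}0.npy",d)
    print(n,env.camera_info(n))
print(env.camera_info("wrist")); o=env.get_obs(); print(o)
E
```

```text
pics
top {'camera_matrix': array([[555.06884464,   0.        , 317.70354424],
       [  0.        , 555.06884464, 235.23287566],
       [  0.        ,   0.        ,   1.        ]]), 'origin': array([0.39636074, 0.01259275, 1.22548227]), 'orientation': array([-171.07047204,   -0.72311622,  -91.61328387])}
scene {'camera_matrix': array([[469.79368537,   0.        , 311.46876872],
       [  0.        , 469.79368537, 239.31979527],
       [  0.        ,   0.        ,   1.        ]]), 'origin': array([1.38845714, 0.12366602, 0.82093407]), 'orientation': array([-134.41875445,   -0.66944885,   99.14515518])}
{'camera_matrix': array([[403.35743667,   0.        , 319.23465369],
       [  0.        , 403.35743667, 239.81050159],
       [  0.        ,   0.        ,   1.        ]]), 'mount': array([[ 2.50548976e-04, -9.52394099e-01, -3.04869508e-01,
         8.51868828e-02],
       [ 9.99999969e-01,  2.39383596e-04,  7.40036101e-05,
         9.23333543e-05],
       [ 2.50015762e-06, -3.04869517e-01,  9.52394129e-01,
        -1.87242637e-01],
       [ 0.00000000e+00,  0.00000000e+00,  0.00000000e+00,
         1.00000000e+00]])}
{'time_s': 0.1, 'qpos': array([74.14665698, 18.43409232, -4.015178  , 83.1675182 ,  1.29582166,
       78.53945736, -3.26011442]), 'joint_velocities': array([-0.07126946, -0.19229324,  0.0797911 , -0.12614796,  0.04276653,
        0.01194275, -0.12588264]), 'effort': array([-2.26955274e-05, -4.92574310e+01, -4.05653547e-01, -3.13401568e+01,
       -6.41860301e-02,  3.95057048e-02,  6.55096619e-05]), 'tool_pos': array([ 0.18615422, -0.62222573,  0.19638247]), 'tool_rot': array([-1.79904205e+02,  6.28713193e-03,  1.66626481e+01]), 'force': array([-0.01850869, -0.23204318, -0.53437129]), 'wrist_torque': array([-0.01212863, -0.00358998,  0.01169468]), 'grasp_force': 0.0, 'grip_width': 0.08707050499342069}
```

View pics/top0.png

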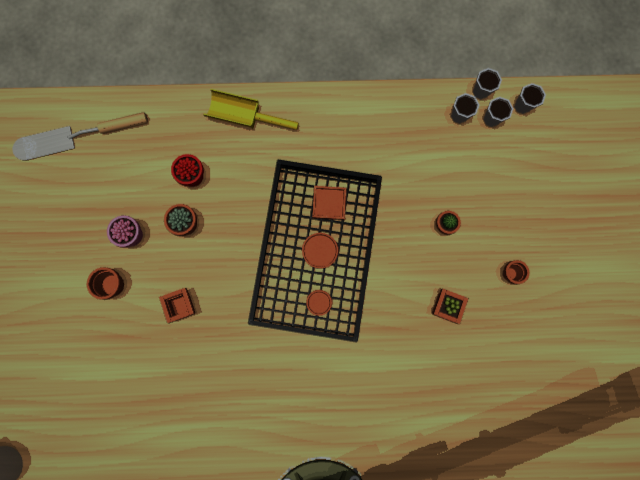

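View pics/scene0.png

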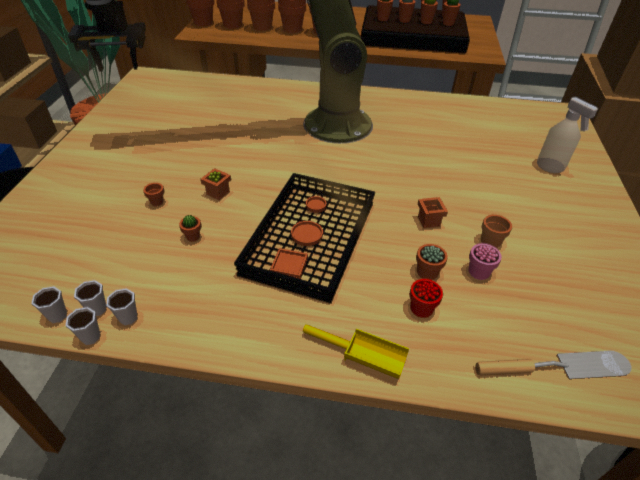

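Top view: the sage rosette pot is at (180,220), with red (188,170) and pink (124,232) look-alikes beside it. The cactus pot is at (448,222) and the planted square at (451,306). The empties are at (106,284), (515,272) and (178,306). Saucers: square (329,203), big (320,251), small (319,302). Next I'll confirm with a crop and measure.

```bash
cat > h.py <<'E'
import numpy as np,cv2
from scipy.spatial.transform import Rotation as R
def cloud(d,K,T):
    v,u=np.nonzero(d>0); z=d[v,u]
    P=np.c_[(u-K[0,2])/K[0,0]*z,(v-K[1,2])/K[1,1]*z,z]
    return P@T[:3,:3].T+T[:3,3],u,v
def Tcam(c):
    T=np.eye(4);T[:3,:3]=R.from_euler('xyz',c['orientation'],degrees=True).as_matrix();T[:3,3]=c['origin'];return T
def pix(c,u,v,z):
    T=Tcam(c);K=c['camera_matrix'];r=T[:3,:3]@np.array([(u-K[0,2])/K[0,0],(v-K[1,2])/K[1,1],1]);return T[:3,3]+r*(z-T[2,3])/r[2]
E
python3 - <<'E'
from cell import env
from h import *
t=env.camera_info("top");s=env.camera_info("scene")
Pt,_,_=cloud(np.load("top0.npy"),t['camera_matrix'],Tcam(t));Ps,_,_=cloud(np.load("scene0.npy"),s['camera_matrix'],Tcam(s))
B=dict(bigP=(180,220,.062),smallP=(448,222,.05),sqP=(451,306,.056),bigE=(106,284,.062),smE=(515,272,.05),sqE=(178,306,.056),red=(188,170,.06),pink=(124,232,.06),sqS=(329,203,.02),bigS=(320,251,.02),smS=(319,302,.02))
for n,(u,v,h) in B.items():
    c=pix(t,u,v,h); out=[n,c[:2].round(4)]
    for P in(Pt,Ps):
        r=np.hypot(*(P-c)[:,:2].T); m=P[r<.05]
        top=np.percentile(m[:,2],[50,99.5]).round(4)
        lo,hi=((h-.016,h+.006) if h>.03 else (.016,.026)); q=m[(m[:,2]>lo)&(m[:,2]<hi)]
        if n[-1]=='S': q=q[np.hypot(*(q-c)[:,:2].T)<.046]
        (x,y),(w,l),a=cv2.minAreaRect(q[:,:2].astype(np.float32)) if len(q)>4 else ((0,0),(0,0),0)
        (ex,ey),er=cv2.minEnclosingCircle(q[:,:2].astype(np.float32)) if len(q)>4 else ((0,0),0)
        out+=[top,np.round([x,y,w,l,a],3),np.round([ex,ey,2*er],3),len(q)]
    print(*out)
for lab,P in(('t',Pt),('s',Ps)):
    m=P[(P[:,2]>.04)&(P[:,2]<.05)&(abs(P[:,0]-.5)<.2)&(abs(P[:,1])<.16)]
    print(lab,cv2.minAreaRect(m[:,:2].astype(np.float32)),np.median(P[(abs(P[:,0]-.3)<.05)&(abs(P[:,1])<.1),2]))
im=cv2.imread("pics/top0.png")
cv2.imwrite("pics/crop.png",np.vstack([cv2.resize(im[150:330,80:280],(600,540))[:, :],])[:, :])
a=cv2.resize(im[145:335,80:215],(400,563));b=cv2.resize(im[190:335,425:535],(400,527));b=cv2.copyMakeBorder(b,0,36,0,0,0)
cv2.imwrite("pics/crop.png",np.hstack([a,b]))
E
```

```text
bigP [0.6191 0.2843] [0.0494 0.0758] [ 0.621  0.286  0.068  0.066 43.759] [0.621 0.286 0.068] 668 [0.0021 0.0738] [ 0.623  0.284  0.067  0.069 65.574] [0.623 0.283 0.071] 532
smallP [ 0.6021 -0.2894] [0.0006 0.0701] [ 6.0200e-01 -2.9100e-01  5.2000e-02  5.0000e-02  8.3067e+01] [ 0.601 -0.291  0.054] 327 [-0.0001  0.0703] [ 0.604 -0.293  0.051  0.051 30.565] [ 0.602 -0.293  0.057] 240
sqP [ 0.4221 -0.2826] [0.0377 0.0704] [ 4.220e-01 -2.820e-01  6.000e-02  5.900e-02  6.733e+01] [ 0.422 -0.281  0.08 ] 732 [0.0233 0.0683] [ 4.2400e-01 -2.8400e-01  6.3000e-02  6.3000e-02  6.7261e+01] [ 0.422 -0.284  0.084] 377
bigE [0.4875 0.4365] [0.0036 0.0659] [ 0.49   0.445  0.068  0.067 65.27 ] [0.49  0.445 0.07 ] 406 [0.0331 0.0635] [4.9200e-01 4.4100e-01 6.6000e-02 7.0000e-02 8.1979e+01] [0.493 0.442 0.073] 373
smE [ 0.4903 -0.4256] [0.0005 0.0521] [ 4.9100e-01 -4.3000e-01  5.2000e-02  5.0000e-02  7.5521e+01] [ 0.49  -0.43   0.054] 281 [0.0012 0.0519] [ 4.9300e-01 -4.3200e-01  5.3000e-02  5.1000e-02  6.2533e+01] [ 0.493 -0.433  0.056] 233
sqE [0.438 0.288] [0.003  0.0596] [ 0.44   0.293  0.058  0.
[... 752 characters left out ...]
[0.0093 0.0235] [ 5.5200e-01 -1.1000e-02  7.7000e-02  7.8000e-02  8.8096e+01] [ 0.552 -0.011  0.079] 201 [0.0099 0.0218] [ 5.5400e-01 -1.4000e-02  7.9000e-02  7.9000e-02  6.9436e+01] [ 0.553 -0.013  0.083] 144
smS [ 0.4394 -0.0066] [0.0043 0.0225] [ 4.390e-01 -6.000e-03  5.400e-02  5.400e-02  8.862e+01] [ 0.439 -0.006  0.055] 132 [0.0056 0.0223] [ 4.4100e-01 -8.0000e-03  5.3000e-02  5.6000e-02  8.8395e+01] [ 0.44  -0.009  0.059] 83
t ((0.5476778745651245, -0.0015727132558822632), (0.2345251441001892, 0.35262244939804077), 79.2061538696289) -0.0007087056549082149
s ((0.5463643074035645, -0.004448369145393372), (0.23555587232112885, 0.355693519115448), 79.13084411621094) -0.0007447342263884327
```

View pics/crop.png

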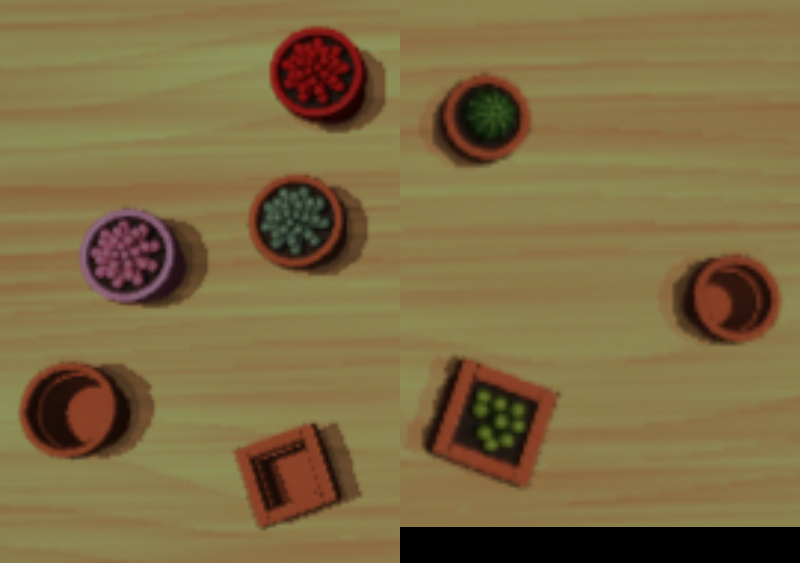

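Crop: the sage rosette in a terracotta rim is big_planted; the red and pink pots are the wrong colour. The globe cactus is small_planted and the stemmed square is square_planted, while the other three are hollow. The two views agree to about 2–3 mm: pot rims at z 0.062/0.050/0.056 and saucers' tops at about 0.020. First move is to small_planted.

jog_arm([
  [[1,-1,0,0,0,0.0925,0],[1,-1,0,0,0,0.0925,0],[1,-1,0,0,0,0.0925,0],[1,-1,0,0,0,0.0925,0]],
], grip_force=20)

```text
time_s: 0.5
tool_pos: [0.2585, -0.4925, 0.1974]
tool_rot: [-179.8, -0.1, 0.6]
force: [0.5, -0.4, -0.2]
grip_width: 0.0871
grasp_force: 0.0
```

jog_arm([
  [[0.5,-0.3,0,0,0,0,0],[1,-0.6,0,0,0,0,0],[1,-0.6,0,0,0,0,0]],
])

```text
time_s: 0.8
tool_pos: [0.3586, -0.4343, 0.1972]
tool_rot: [-179.9, -0.1, 0.4]
force: [-0.2, 0.4, 0.2]
grip_width: 0.0871
grasp_force: 0.0
```

jog_arm([
  [[0.5,-0.3,0,0,0,0,0],[1,-0.6,0,0,0,0,0],[1,-0.6,0,0,0,0,0]],
])

```text
time_s: 1.1
tool_pos: [0.4584, -0.3736, 0.197]
tool_rot: [-179.9, -0.1, 0.4]
force: [0.1, 0.2, -0.3]
grip_width: 0.0869
grasp_force: 0.0
```

jog_arm([
  [[0.5,-0.3,0,0,0,0,0],[1,-0.6,0,0,0,0,0],[1,-0.6,0,0,0,0,0],[1,-0.6,0,0,0,0,0]],
])

```text
time_s: 1.5
tool_pos: [0.5559, -0.3151, 0.1964]
tool_rot: [-179.9, -0.0, 0.3]
force: [-0.8, -0.4, -0.0]
grip_width: 0.0867
grasp_force: 0.0
```

```bash
cat >> h.py <<'E'
def look(name,lo,hi,c,rad=.055):
    from cell import env
    o=env.get_obs();p,d=env.read_camera("wrist");cv2.imwrite(f"pics/{name}.png",p[:,:,::-1])
    w=env.camera_info("wrist");T=np.eye(4);T[:3,:3]=R.from_euler('xyz',o['tool_rot'],degrees=True).as_matrix();T[:3,3]=o['tool_pos']
    P,_,_=cloud(d,w['camera_matrix'],T@np.asarray(w['mount']))
    P=P[np.hypot(P[:,0]-c[0],P[:,1]-c[1])<rad];q=P[(P[:,2]>lo)&(P[:,2]<hi),:2].astype(np.float32)
    print(o['time_s'],o['tool_pos'].round(4),o['tool_rot'].round(2),len(q),'zmax',np.percentile(P[:,2],99.5).round(4) if len(P) else 0)
    if len(q)>4: print(np.round(np.hstack([*cv2.minAreaRect(q)[:2],cv2.minAreaRect(q)[2]]),4),np.round(np.hstack(cv2.minEnclosingCircle(q)),4))
    return P
E
python3 -c "
from h import *
look('w1',.038,.056,(.602,-.292))"
```

```text
1.5 [ 0.5559 -0.3151  0.1964] [-1.7988e+02 -1.0000e-02  3.5000e-01] 2066 zmax 0.3316
[ 0.6034 -0.2928  0.0502  0.0511  0.1955] [ 0.603  -0.2929  0.0261]
```

View pics/w1.png

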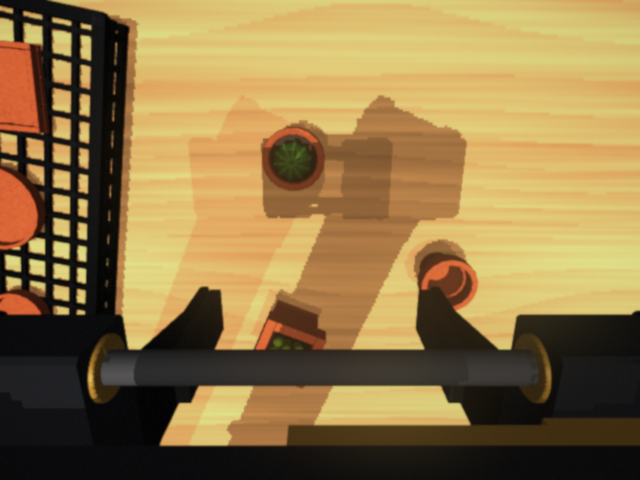

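The cactus pot is at (293,158) in the wrist view, measured at (0.603,-0.293), which agrees with the fixed cameras. Next: go over it and down.

jog_arm([
  [[0.47,-0.225,0,0,0,0,0],[0.47,-0.225,0,0,0,0,0],[0.47,-0.225,0.4,0,0,0,0],[0.47,-0.225,0.8,0,0,0,0],[0.47,-0.225,0.8,0,0,0,0]],
])

```text
time_s: 2.05
tool_pos: [0.5942, -0.2967, 0.1108]
tool_rot: [-179.8, 0.7, -0.1]
force: [-1.0, -0.4, -0.7]
grip_width: 0.0867
grasp_force: 0.0
```

jog_arm([
  [[0,0,0.3,0,0,0,0],[0,0,0.6,0,0,0,0],[0,0,0.78,0,0,0,0],[0,0,0.78,0,0,0,0],[0,0,0.78,0,0,0,0]],
])

```text
time_s: 2.55
tool_pos: [0.6007, -0.2974, 0.0413]
tool_rot: [179.9, -0.1, -0.1]
force: [0.2, 0.1, 0.3]
grip_width: 0.0869
grasp_force: 0.0
```

jog_arm([
  [[0.02,-0.04,0.03,0,0,0,0],[0.02,-0.04,0.03,0,0,0,0],[0.02,-0.04,0.03,0,0,0,0.1],[0.02,-0.04,0.03,0,0,0,0.2],[0.02,-0.04,0.03,0,0,0,0.35]],
], grip_force=15)

```text
time_s: 3.05
tool_pos: [0.6025, -0.2918, 0.0366]
tool_rot: [180.0, -0.0, 0.0]
force: [-0.7, -0.1, 0.4]
grip_width: 0.071
grasp_force: 0.0
```

jog_arm([
  [[0,0,0,0,0,0,0.5],[0,0,0,0,0,0,0.6],[0,0,0,0,0,0,0.7],[0,0,0,0,0,0,0.7],[0,0,0,0,0,0,0.7]],
])

```text
time_s: 3.55
tool_pos: [0.6024, -0.2917, 0.0363]
tool_rot: [180.0, 0.0, 0.0]
force: [-0.7, 0.3, 0.3]
grip_width: 0.0322
grasp_force: 0.0
```

```bash
python3 -c "
from h import *
look('w2',.038,.056,(.602,-.292),.08)
from cell import env
o=env.get_obs();print(o['grip_width'],o['grasp_force'])
p,d=env.read_camera('scene');a=cv2.resize(p[160:290,130:270,::-1],None,fx=4,fy=4);cv2.imwrite('pics/s2.png',a)"
```

```text
3.55 [ 0.6024 -0.2917  0.0363] [1.8e+02 0.0e+00 1.0e-02] 4566 zmax 0.1713
[ 0.6038 -0.2946  0.0515  0.0476 14.6245] [ 0.6031 -0.293   0.0263]
0.02913459457087186 0.0
```

View pics/s2.png

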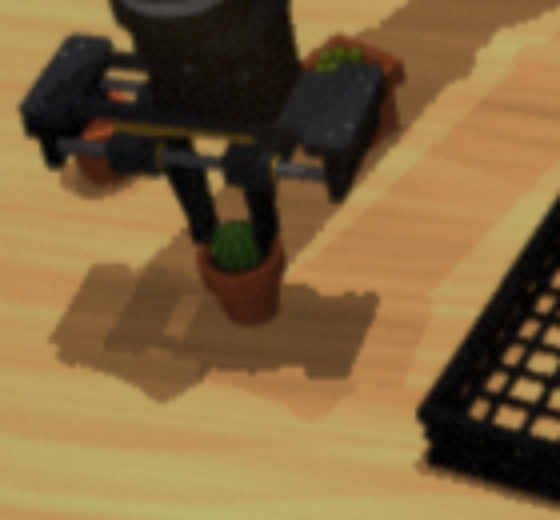

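View pics/w2.png

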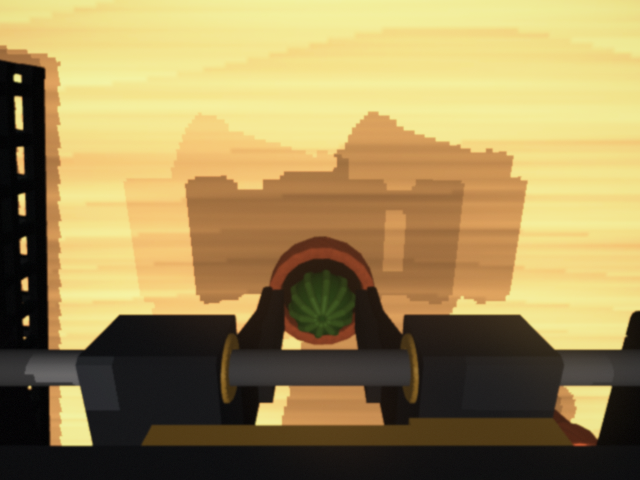

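```bash
python3 -c "
from h import *
from cell import env
o=env.get_obs();p,d=env.read_camera('wrist');w=env.camera_info('wrist')
print(o['tool_pos'],o['grip_width'],o['grasp_force'],o['force'])
K=w['camera_matrix'];M=np.asarray(w['mount'])
P,u,v=cloud(d,K,M)
for uu,vv in[(278,292),(282,320),(285,340),(275,340),(265,300),(368,292),(360,320),(358,340),(380,320),(322,245),(322,335),(285,265),(360,265),(322,310),(250,390)]:
  i=np.nonzero((u==uu)&(v==vv))[0]; print(uu,vv,(P[i]*1000).round(1))
for q in[(0,.026,-.005),(0,-.026,-.005),(0,.026,.014),(0,-.026,.014),(0,0.015,-.005)]:
  c=np.linalg.inv(M)@np.r_[q,1];print(q,(K@c[:3]/c[2])[:2])
"
```

```text
[ 0.60240835 -0.29167295  0.03631182] 0.028174946456546588 0.0 [-0.74451101 -0.02788938 -0.47844304]
278 292 [[ 10.1 -18.  -27.2]]
282 320 [[  9.4 -14.3 -50.5]]
285 340 [[ -4.1 -14.1 -42.8]]
275 340 [[ 10.5 -15.2 -66.3]]
265 300 [[ 11.5 -22.3 -37.7]]
368 292 [[ 11.9  20.6 -31. ]]
360 320 [[ 10.3  15.2 -52.1]]
358 340 [[  1.6  14.7 -51.9]]
380 320 [[ 12.   22.2 -55.2]]
322 245 [[ 26.1   1.2 -10.4]]
322 335 [[-19.7   1.3 -12.8]]
285 265 [[ 17.3 -15.9 -13.5]]
360 265 [[ 17.1  18.8 -12.8]]
322 310 [[  4.6   1.1 -33.2]]
250 390 [[ 12.8 -18.9 -95.2]]
(0, 0.026, -0.005) [372.01503328 291.5050266 ]
(0, -0.026, -0.005) [266.89955452 291.4708669 ]
(0, 0.026, 0.014) [367.6345341  276.46976131]
(0, -0.026, 0.014) [271.25894571 276.43894913]
(0, 0.015, -0.005) [349.77842136 291.4978003 ]
```

The fingertips show about 15 mm above the rim, which is higher than the stated tool geometry puts them. I'll open up and measure the fingers in the tool frame.

jog_arm([
  [[0,0,0,0,0,0,0],[0,0,0,0,0,0,0],[0,0,0,0,0,0,0],[0,0,0,0,0,0,0],[0,0,0,0,0,0,0]],
])

```text
time_s: 4.2
tool_pos: [0.6024, -0.2917, 0.0364]
tool_rot: [180.0, 0.0, 0.0]
force: [0.5, 0.7, -1.4]
grip_width: 0.0593
grasp_force: 0.0
```

jog_arm([
  [[0,0,0,0,0,0,0],[0,0,0,0,0,0,0],[0,0,0,0,0,0,0]],
])

```text
time_s: 4.5
tool_pos: [0.6025, -0.2917, 0.0364]
tool_rot: [180.0, -0.0, 0.0]
force: [0.5, -0.4, 0.5]
grip_width: 0.0823
grasp_force: 0.0
```

```bash
cat > f.py <<'E'
from h import *
from cell import env
o=env.get_obs();p,d=env.read_camera('wrist');w=env.camera_info('wrist')
P,u,v=cloud(d,w['camera_matrix'],np.asarray(w['mount']))
print(o['tool_pos'],o['grip_width'])
for s in(-1,1):
    m=(abs(P[:,0])<20)&(s*P[:,1]>8)&(s*P[:,1]<.075)&(abs(P[:,0])<.02)&(s*P[:,1]>.012)&(P[:,2]<.03)
    for a in np.arange(-.1,.03,.01):
        k=m&(P[:,2]>a)&(P[:,2]<a+.01)
        if k.any(): print(s,a.round(2),k.sum(),'x',(P[k,0].min()*1e3).round(),(P[k,0].max()*1e3).round(),'y',(P[k,1].min()*1e3).round(),(P[k,1].max()*1e3).round(),'col',u[k].min(),u[k].max(),'row',v[k].min(),v[k].max(),p[v[k],u[k]].mean(0).round())
cv2.imwrite('pics/f.png',p[220:460,120:520,::-1].repeat(2,0).repeat(2,1))
E
python3 f.py
```

```text
[ 0.60245135 -0.29170829  0.03636426] 0.08234636822791123
```

View pics/f.png

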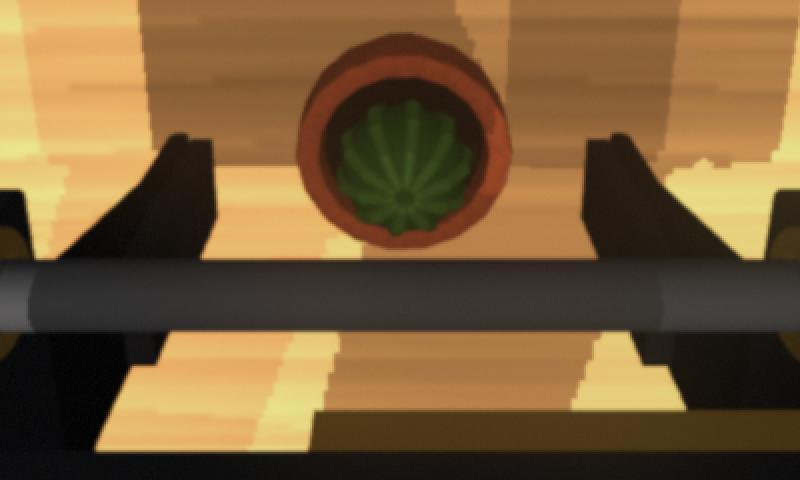

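The fingers are open, with tips around (210,287) and (428,287) in full-image pixels and the pot upright between them. My filter had a typo, so I'm rerunning it.

```bash
sed -i 's/(abs(P\[:,0\])<20)&(s\*P\[:,1\]>8)&//; s/s\*P\[:,1\]>.012/s*P[:,1]>.034/' f.py; python3 f.py
```

```text
[ 0.60241379 -0.29167154  0.03633486] 0.08411410532610754
-1 -0.1 1065 x -11.0 18.0 y -48.0 -46.0 col 138 165 row 386 444 [6. 5. 6.]
-1 -0.09 676 x -11.0 10.0 y -48.0 -46.0 col 156 176 row 386 442 [12.  9.  8.]
-1 -0.08 733 x -11.0 13.0 y -57.0 -42.0 col 146 198 row 341 420 [22. 18. 15.]
-1 -0.07 722 x -9.0 13.0 y -56.0 -42.0 col 152 203 row 326 393 [23. 17. 12.]
-1 -0.06 617 x -3.0 13.0 y -54.0 -42.0 col 169 212 row 312 348 [28. 21. 14.]
-1 -0.05 604 x -8.0 13.0 y -51.0 -42.0 col 186 219 row 300 348 [31. 23. 15.]
-1 -0.04 515 x -9.0 13.0 y -51.0 -42.0 col 194 224 row 290 344 [38. 27. 17.]
-1 -0.03 234 x -9.0 12.0 y -51.0 -42.0 col 201 226 row 286 332 [68. 48. 28.]
1 -0.1 721 x -3.0 17.0 y 46.0 48.0 col 477 502 row 386 424 [21. 17. 12.]
1 -0.09 563 x -10.0 10.0 y 46.0 47.0 col 464 483 row 386 424 [26. 21. 13.]
1 -0.08 734 x -11.0 13.0 y 41.0 56.0 col 441 493 row 341 418 [39. 32. 22.]
1 -0.07 716 x -9.0 13.0 y 42.0 56.0 col 436 489 row 326 393 [42. 34. 21.]
1 -0.06 613 x -3.0 13.0 y 42.0 54.0 col 428 470 row 313 348 [43. 33. 21.]
1 -0.05 606 x -9.0 13.0 y 42.0 51.0 col 420 455 row 301 348 [39. 29. 18.]
1 -0.04 515 x -9.0 13.0 y 42.0 51.0 col 415 445 row 291 346 [41. 29. 18.]
1 -0.03 238 x -9.0 13.0 y 42.0 51.0 col 413 438 row 286 332 [54. 38. 23.]
```

The real fingertips end about 25 mm behind the reported TCP, where the text puts them 14 mm ahead. So everything has to go about 39 mm lower than the stated tool. I'll lower in steps and watch the force.

jog_arm([
  [[0,0,0.1,0,0,0,0],[0,0,0.2,0,0,0,0],[0,0,0.2,0,0,0,0]],
])

```text
time_s: 4.9
tool_pos: [0.6006, -0.291, 0.0136]
tool_rot: [-179.9, 0.2, 0.0]
force: [0.1, 0.7, 0.3]
grip_width: 0.0874
grasp_force: 0.0
```

jog_arm([
  [[0,0,0.1,0,0,0,0],[0,0,0.18,0,0,0,0],[0,0,0.18,0,0,0,0],[0,0,0.18,0,0,0,0]],
])

```text
time_s: 5.3
tool_pos: [0.6022, -0.2916, -0.0021]
tool_rot: [-180.0, 0.0, 0.0]
force: [0.5, -0.0, 0.2]
grip_width: 0.0869
grasp_force: 0.0
```

```bash
python3 f.py | grep -E '^\[|-0.0[34] |-0.02'; python3 -c "
from h import *
look('w3',.038,.056,(.602,-.292),.035)"
```

```text
[ 0.60221565 -0.29159553 -0.00208479] 0.08686632575632183
-1 -0.04 531 x -9.0 12.0 y -53.0 -43.0 col 190 221 row 291 345 [29. 21. 15.]
-1 -0.03 234 x -9.0 12.0 y -53.0 -43.0 col 197 223 row 286 333 [52. 36. 22.]
1 -0.04 519 x -9.0 13.0 y 43.0 52.0 col 418 448 row 291 345 [36. 25. 17.]
1 -0.03 242 x -9.0 13.0 y 43.0 53.0 col 416 441 row 286 333 [50. 34. 21.]
5.35 [ 0.6026 -0.2917 -0.0016] [ 1.7999e+02 -1.0000e-02  1.0000e-02] 6989 zmax 0.1337
[ 0.6037 -0.2938  0.0522  0.0489 31.8853] [ 0.6031 -0.2928  0.0263]
```

jog_arm([
  [[0,0,0,0,0,0,0.3],[0,0,0,0,0,0,0.6],[0,0,0,0,0,0,0.6],[0,0,0,0,0,0,0.6],[0,0,0,0,0,0,0.6]],
], grip_force=15)

```text
time_s: 5.9
tool_pos: [0.6024, -0.2917, -0.0016]
tool_rot: [180.0, 0.0, 0.0]
force: [0.6, 0.6, -0.4]
grip_width: 0.055
grasp_force: 0.0
```

jog_arm([
  [[0,0,0,0,0,0,0.7],[0,0,0,0,0,0,0.7],[0,0,0,0,0,0,0.7]],
])

```text
time_s: 6.2
tool_pos: [0.6024, -0.2919, -0.0016]
tool_rot: [180.0, -0.0, 0.0]
force: [-0.8, -1.2, -0.1]
grip_width: 0.0516
grasp_force: 15.0
```

jog_arm([
  [[0,0,-0.05,0,0,0,0.7],[0,0,-0.1,0,0,0,0.7],[0,0,-0.2,0,0,0,0.7],[0,0,-0.2,0,0,0,0.7],[0,0,-0.2,0,0,0,0.7]],
])

```text
time_s: 6.7
tool_pos: [0.6029, -0.2919, 0.0191]
tool_rot: [180.0, -0.1, 0.0]
force: [-0.4, -0.7, -0.7]
grip_width: 0.0518
grasp_force: 15.0
```

Gripped: 51.6 mm wide at 15 N. Lifting and carrying to the small saucer.

jog_arm([
  [[0,0,-0.3,0,0,0,0.7],[0,0,-0.6,0,0,0,0.7],[0,0,-0.85,0,0,0,0.7],[-0.15,-0.3,-0.85,0,0,0,0.7],[-0.3,-0.6,-0.85,0,0,0,0.7]],
])

```text
time_s: 7.2
tool_pos: [0.5725, -0.232, 0.1041]
tool_rot: [180.0, -0.1, -0.1]
force: [-0.5, 1.3, -2.1]
grip_width: 0.0516
grasp_force: 15.0
```

jog_arm([
  [[-0.15,-0.3,0,0,0,0,0.7],[-0.35,-0.65,0,0,0,0,0.7],[-0.55,-0.95,0,0,0,0,0.7],[-0.55,-0.95,0,0,0,0,0.7]],
])

```text
time_s: 7.6
tool_pos: [0.515, -0.1313, 0.103]
tool_rot: [-179.9, 0.2, 0.4]
force: [-0.3, -0.4, -1.0]
grip_width: 0.0514
grasp_force: 15.0
```

```bash
python3 -c "
from h import *
look('w4',.015,.026,(.44,-.0075),.036)
look('w4',.015,.026,(.553,-.0125),.046)
look('w4',.015,.026,(.66,-.036),.052)"
```

```text
7.6 [ 0.515  -0.1313  0.103 ] [-1.7992e+02  1.5000e-01  3.8000e-01] 441 zmax 0.0206
[ 0.4602 -0.0074  0.0142  0.0475  0.1793] [ 0.4535 -0.0075  0.0239]
7.65 [ 0.5164 -0.1343  0.1034] [1.7998e+02 3.0000e-02 2.4000e-01] 2652 zmax 0.2024
[ 5.5320e-01 -1.3000e-02  7.8600e-02  7.9400e-02  4.3187e+01] [ 0.5529 -0.0129  0.0403]
7.7 [ 0.5172 -0.1363  0.1035] [ 1.7994e+02 -2.0000e-02  1.0000e-01] 2409 zmax 0.0211
[ 6.46400e-01 -3.55000e-02  7.28000e-02  4.44000e-02  8.49766e+01] [ 0.6469 -0.0359  0.0422]
```

View pics/w4.png

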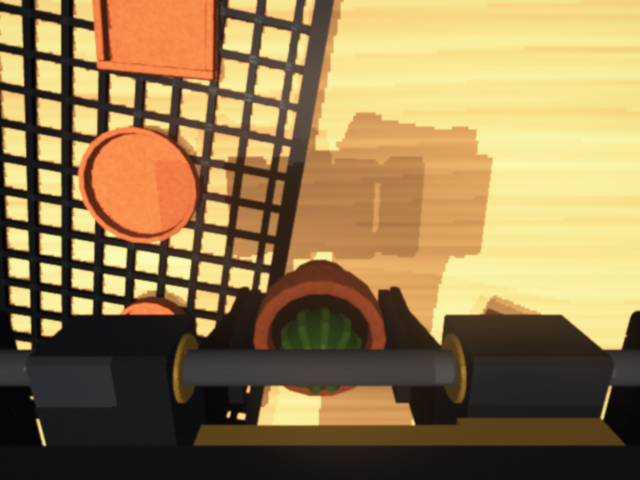

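The wrist view shows the pot held upright at (320,330) and the saucers at (140,185) and (157,30). Positions agree: big (0.553,-0.013), square yaw about -5°. Continuing over the small saucer.

jog_arm([
  [[-0.2,-0.35,0,0,0,0,0.7],[-0.4,-0.7,0,0,0,0,0.7],[-0.6,-1,0,0,0,0,0.7],[-0.77,-1,0,0,0,0,0.7]],
])

```text
time_s: 8.15
tool_pos: [0.4403, -0.0332, 0.1034]
tool_rot: [-179.9, -0.0, 0.3]
force: [0.0, 0.5, -0.7]
grip_width: 0.0516
grasp_force: 15.0
```

jog_arm([
  [[0,-0.15,0,0,0,0,0.7],[0,-0.28,0,0,0,0,0.7],[0,-0.28,0,0,0,0,0.7],[0,-0.28,0,0,0,0,0.7],[0,-0.28,0,0,0,0,0.7]],
])

```text
time_s: 8.65
tool_pos: [0.4407, -0.0095, 0.1033]
tool_rot: [-180.0, 0.0, -0.1]
force: [0.2, 0.6, -1.8]
grip_width: 0.0517
grasp_force: 15.0
```

jog_arm([
  [[-0.01,-0.02,0.25,0,0,0,0.7],[-0.01,-0.02,0.5,0,0,0,0.7],[-0.01,-0.02,0.75,0,0,0,0.7],[-0.01,-0.02,0.85,0,0,0,0.7],[-0.01,-0.02,0.88,0,0,0,0.7]],
])

```text
time_s: 9.15
tool_pos: [0.4385, -0.0071, 0.0143]
tool_rot: [-180.0, 0.1, -0.0]
force: [0.1, -0.6, -1.5]
grip_width: 0.0516
grasp_force: 15.0
```

jog_arm([
  [[0,0,0.02,0,0,0,0.7],[0,0,0.04,0,0,0,0.7],[0,0,0.05,0,0,0,0.7],[0,0,0.055,0,0,0,0.7],[0,0,0.055,0,0,0,0.7]],
])

```text
time_s: 9.65
tool_pos: [0.4397, -0.0068, 0.0102]
tool_rot: [180.0, -0.0, 0.0]
force: [-0.5, 0.1, -1.5]
grip_width: 0.0517
grasp_force: 15.0
```

jog_arm([
  [[0,0,0.01,0,0,0,0.7],[0,0,0.015,0,0,0,0.7],[0,0,0.015,0,0,0,0.7]],
])

```text
time_s: 9.95
tool_pos: [0.4399, -0.0068, 0.0093]
tool_rot: [180.0, -0.0, 0.0]
force: [-2.5, -0.4, 6.1]
grip_width: 0.0515
grasp_force: 15.0
```

Contact: +6 N upward. Releasing and lifting.

jog_arm([
  [[0,0,0,0,0,0,0.35],[0,0,0,0,0,0,0.2],[0,0,0,0,0,0,0],[0,0,0,0,0,0,0],[0,0,0,0,0,0,0]],
])

```text
time_s: 10.45
tool_pos: [0.4393, -0.0067, 0.0082]
tool_rot: [180.0, 0.0, 0.0]
force: [-0.0, -0.5, -0.1]
grip_width: 0.0807
grasp_force: 0.0
```

jog_arm([
  [[0,0,-0.1,0,0,0,0],[0,0,-0.3,0,0,0,0],[0,0,-0.7,0,0,0,0],[0,0,-1,0,0,0,0],[0,0,-1,0,0,0,0]],
])

```text
time_s: 10.95
tool_pos: [0.443, -0.0068, 0.1133]
tool_rot: [179.9, -0.5, 0.0]
force: [1.2, 0.5, 0.3]
grip_width: 0.0873
grasp_force: 0.0
```

jog_arm([
  [[0.3,-0.5,0,0,0,0,0],[0.6,-1,0,0,0,0,0],[0.6,-1,0,0,0,0,0],[0.6,-1,0,0,0,0,0]],
])

```text
time_s: 11.35
tool_pos: [0.4997, 0.0967, 0.1082]
tool_rot: [-179.9, 0.0, 0.3]
force: [0.6, 0.7, -0.6]
grip_width: 0.087
grasp_force: 0.0
```

jog_arm([
  [[0.3,-0.5,0,0,0,0,0],[0.6,-1,0,0,0,0,0],[0.6,-1,0,0,0,0,0],[0.6,-1,0,0,0,0,0]],
])

```text
time_s: 11.75
tool_pos: [0.559, 0.1951, 0.1076]
tool_rot: [-179.9, 0.1, 0.2]
force: [-0.0, -0.2, -0.2]
grip_width: 0.0872
grasp_force: 0.0
```

```bash
python3 -c "
from h import *
look('w5',.046,.066,(.622,.285),.045)
from cell import env
p,d=env.read_camera('top');t=env.camera_info('top');P,_,_=cloud(d,t['camera_matrix'],Tcam(t))
q=P[(np.hypot(P[:,0]-.44,P[:,1]+.0075)<.04)&(P[:,2]>.052)&(P[:,2]<.066),:2].astype(np.float32);print(cv2.minEnclosingCircle(q),len(q))
q=P[(np.hypot(P[:,0]-.44,P[:,1]+.0075)<.04)];print(q[:,2].max())
cv2.imwrite('pics/t5.png',p[:,:,::-1])"
```

```text
11.75 [0.559  0.1951 0.1076] [-1.7993e+02  9.0000e-02  1.8000e-01] 8557 zmax 0.2271
[ 0.6225  0.2843  0.0669  0.0673 56.8864] [0.6221 0.2846 0.0343]
((0.4397394061088562, -0.0051342216320335865), 0.025734618306159973) 288
0.08450839161070456
```

The small pot sits in its saucer (0.4397,-0.005 from the top camera). Next is the big pot at (0.622,0.2845).

jog_arm([
  [[0.3,-0.45,0,0,0,0,0],[0.63,-0.9,0,0,0,0,0],[0.63,-0.9,0,0,0,0,0],[0.63,-0.9,0,0,0,0,0],[0.63,-0.9,0,0,0,0,0]],
])

```text
time_s: 12.35
tool_pos: [0.622, 0.2804, 0.1081]
tool_rot: [179.8, 0.0, -0.1]
force: [-0.1, -0.4, 0.6]
grip_width: 0.0868
grasp_force: 0.0
```

```bash
python3 -c "
from h import *
look('w6',.046,.066,(.622,.285),.04)"
```

```text
12.35 [0.622  0.2804 0.1081] [ 1.7985e+02  4.0000e-02 -1.0000e-01] 6643 zmax 0.2433
[ 0.6228  0.2847  0.0675  0.0668 35.7677] [0.6227 0.2849 0.0341]
```

jog_arm([
  [[0.01,-0.04,0,0,0,0,0],[0.01,-0.04,0.2,0,0,0,0],[0.01,-0.04,0.4,0,0,0,0],[0.01,-0.04,0.45,0,0,0,0],[0.01,-0.04,0.45,0,0,0,0]],
])

```text
time_s: 12.9
tool_pos: [0.6228, 0.2861, 0.0628]
tool_rot: [179.9, 0.1, -0.0]
force: [0.5, -0.1, -0.3]
grip_width: 0.087
grasp_force: 0.0
```

jog_arm([
  [[0,0,0.15,0,0,0,0],[0,0,0.3,0,0,0,0],[0,0,0.45,0,0,0,0],[0,0,0.54,0,0,0,0],[0,0,0.54,0,0,0,0]],
])

```text
time_s: 13.4
tool_pos: [0.6219, 0.2865, 0.0068]
tool_rot: [179.9, 0.2, 0.0]
force: [0.6, 0.1, 0.3]
grip_width: 0.087
grasp_force: 0.0
```

jog_arm([
  [[0.005,0.015,0,0,0,0,0],[0.005,0.015,0,0,0,0,0.15],[0.005,0.015,0,0,0,0,0.3],[0.005,0.015,0,0,0,0,0.5],[0.005,0.015,0,0,0,0,0.5]],
], grip_force=25)

```text
time_s: 13.9
tool_pos: [0.6241, 0.2856, 0.0099]
tool_rot: [180.0, -0.0, 0.0]
force: [-0.7, -1.8, 2.4]
grip_width: 0.0664
grasp_force: 24.8
```

jog_arm([
  [[0,0,0,0,0,0,0.5],[0,0,0,0,0,0,0.5],[0,0,0,0,0,0,0.5]],
])

```text
time_s: 14.2
tool_pos: [0.6241, 0.2857, 0.0098]
tool_rot: [180.0, -0.0, 0.0]
force: [-0.9, -1.8, 3.9]
grip_width: 0.0665
grasp_force: 24.8
```

jog_arm([
  [[0,0,-0.05,0,0,0,0.5],[0,0,-0.1,0,0,0,0.5],[0,0,-0.2,0,0,0,0.5],[0,0,-0.2,0,0,0,0.5],[0,0,-0.2,0,0,0,0.5]],
])

```text
time_s: 14.7
tool_pos: [0.624, 0.2861, 0.0298]
tool_rot: [-180.0, -0.0, 0.0]
force: [0.2, -0.1, -2.2]
grip_width: 0.0665
grasp_force: 24.8
```

jog_arm([
  [[0,0,-0.3,0,0,0,0.5],[0,0,-0.6,0,0,0,0.5],[0,0,-0.8,0,0,0,0.5],[-0.1,0.3,-0.8,0,0,0,0.5],[-0.2,0.6,-0.8,0,0,0,0.5]],
])

```text
time_s: 15.2
tool_pos: [0.6034, 0.2268, 0.1099]
tool_rot: [-179.9, -0.1, 0.2]
force: [0.3, -0.7, -2.2]
grip_width: 0.0667
grasp_force: 24.8
```

jog_arm([
  [[-0.1,0.3,0,0,0,0,0.5],[-0.2,0.6,0,0,0,0,0.5],[-0.3,0.9,0,0,0,0,0.5],[-0.35,1,0,0,0,0,0.5]],
])

```text
time_s: 15.6
tool_pos: [0.5682, 0.1211, 0.1087]
tool_rot: [179.8, 0.1, -0.3]
force: [0.2, -0.2, -1.5]
grip_width: 0.0667
grasp_force: 24.8
```

jog_arm([
  [[-0.1,0.3,0,0,0,0,0.5],[-0.15,0.6,0,0,0,0,0.5],[-0.15,0.9,0,0,0,0,0.5],[-0.15,1,0,0,0,0,0.5]],
])

```text
time_s: 16.0
tool_pos: [0.5538, 0.0222, 0.1091]
tool_rot: [179.9, 0.0, -0.2]
force: [-0.2, 0.2, -2.0]
grip_width: 0.0665
grasp_force: 24.8
```

jog_arm([
  [[0,0.2,0,0,0,0,0.5],[0,0.38,0,0,0,0,0.5],[0,0.38,0,0,0,0,0.5],[0,0.38,0,0,0,0,0.5],[0,0.38,0,0,0,0,0.5]],
])

```text
time_s: 16.5
tool_pos: [0.5539, -0.0099, 0.1094]
tool_rot: [-179.9, -0.0, 0.2]
force: [-0.5, -0.0, -2.3]
grip_width: 0.0664
grasp_force: 24.8
```

jog_arm([
  [[0,0.02,0.25,0,0,0,0.5],[0,0.02,0.5,0,0,0,0.5],[0,0.02,0.7,0,0,0,0.5],[0,0.02,0.82,0,0,0,0.5],[0,0.02,0.82,0,0,0,0.5]],
])

```text
time_s: 17.0
tool_pos: [0.5524, -0.0129, 0.0257]
tool_rot: [-179.9, 0.2, 0.1]
force: [-0.3, -0.3, -2.2]
grip_width: 0.0668
grasp_force: 24.8
```

jog_arm([
  [[0,0,0.02,0,0,0,0.5],[0,0,0.04,0,0,0,0.5],[0,0,0.05,0,0,0,0.5],[0,0,0.05,0,0,0,0.5]],
])

```text
time_s: 17.4
tool_pos: [0.5542, -0.0143, 0.0228]
tool_rot: [180.0, -0.0, 0.0]
force: [-0.1, 0.1, -2.6]
grip_width: 0.0666
grasp_force: 24.8
```

jog_arm([
  [[0,0,0.01,0,0,0,0.5],[0,0,0.02,0,0,0,0.5],[0,0,0.02,0,0,0,0.5],[0,0,0.02,0,0,0,0.5]],
])

```text
time_s: 17.8
tool_pos: [0.5541, -0.0143, 0.0208]
tool_rot: [180.0, -0.0, 0.0]
force: [-0.8, 0.6, 2.7]
grip_width: 0.0665
grasp_force: 24.8
```

jog_arm([
  [[0,0,0,0,0,0,0.2],[0,0,0,0,0,0,0.1],[0,0,0,0,0,0,0],[0,0,0,0,0,0,0],[0,0,0,0,0,0,0]],
])

```text
time_s: 18.3
tool_pos: [0.5538, -0.0142, 0.0202]
tool_rot: [-180.0, 0.0, 0.0]
force: [-0.4, -0.1, 0.4]
grip_width: 0.0858
grasp_force: 0.0
```

jog_arm([
  [[0,0,-0.1,0,0,0,0],[0,0,-0.3,0,0,0,0],[0,0,-0.7,0,0,0,0],[0,0,-1,0,0,0,0],[0,0,-1,0,0,0,0]],
])

```text
time_s: 18.8
tool_pos: [0.5576, -0.0139, 0.1259]
tool_rot: [179.9, -0.5, 0.0]
force: [-0.2, -0.1, -0.3]
grip_width: 0.0869
grasp_force: 0.0
```

jog_arm([
  [[-0.2,0.5,0,0,0,0,0],[-0.4,1,0,0,0,0,0],[-0.4,1,0,0,0,0,0]],
])

```text
time_s: 19.1
tool_pos: [0.5109, -0.1215, 0.1198]
tool_rot: [179.8, 0.1, -0.5]
force: [0.1, -0.3, -0.3]
grip_width: 0.0872
grasp_force: 0.0
```

jog_arm([
  [[-0.2,0.5,0,0,0,0.04,0],[-0.4,1,0,0,0,0.08,0],[-0.4,1,0,0,0,0.126,0],[-0.4,1,0,0,0,0.126,0],[-0.4,1,0,0,0,0.126,0]],
])

```text
time_s: 19.6
tool_pos: [0.4743, -0.2128, 0.1202]
tool_rot: [-179.9, 0.0, -22.4]
force: [0.2, -0.2, 0.1]
grip_width: 0.0871
grasp_force: 0.0
```

```bash
python3 -c "
from h import *
look('w7',.042,.06,(.423,-.283),.047)
look('w7',.042,.06,(.423,-.283),.047)
from cell import env
p,d=env.read_camera('top');t=env.camera_info('top');P,_,_=cloud(d,t['camera_matrix'],Tcam(t))
for c,lo,hi in(((.44,-.0075),.052,.066),((.553,-.013),.06,.078)):
  q=P[(np.hypot(P[:,0]-c[0],P[:,1]-c[1])<.04)&(P[:,2]>lo)&(P[:,2]<hi),:2].astype(np.float32);print(cv2.minEnclosingCircle(q),len(q))"
```

```text
19.6 [ 0.4743 -0.2128  0.1202] [-1.7995e+02  2.0000e-02 -2.2410e+01] 5691 zmax 0.2192
[ 4.22600e-01 -2.83900e-01  5.84000e-02  5.86000e-02  6.74848e+01] [ 0.4229 -0.284   0.0405]
19.65 [ 0.4747 -0.2123  0.1203] [-1.7995e+02  1.0000e-02 -2.2350e+01] 5669 zmax 0.218
[ 4.22600e-01 -2.84000e-01  5.86000e-02  5.88000e-02  6.75418e+01] [ 0.4227 -0.2837  0.0406]
((0.43975579738616943, -0.005016266833990812), 0.025677993893623352) 271
((0.5517245531082153, -0.012474230490624905), 0.034096166491508484) 615
```

jog_arm([
  [[-0.1,0.45,0,0,0,0,0],[-0.21,0.86,0,0,0,0,0],[-0.21,0.86,0,0,0,0,0],[-0.21,0.86,0,0,0,0,0],[-0.21,0.86,0.2,0,0,0,0]],
])

```text
time_s: 20.25
tool_pos: [0.4247, -0.285, 0.1027]
tool_rot: [180.0, -0.3, -22.5]
force: [0.6, 0.1, -0.2]
grip_width: 0.0871
grasp_force: 0.0
```

jog_arm([
  [[0,0,0,0,0,0,0],[0,0,0.2,0,0,0,0],[0,0,0.2,0,0,0,0],[0,0,0.2,0,0,0,0]],
])

```text
time_s: 20.65
tool_pos: [0.422, -0.2844, 0.0807]
tool_rot: [-180.0, 0.0, -22.5]
force: [-0.0, -1.4, 0.1]
grip_width: 0.0869
grasp_force: 0.0
```

Well centred; descending 77 mm and closing.

jog_arm([
  [[0,0,0.25,0,0,0,0],[0,0,0.5,0,0,0,0],[0,0,0.7,0,0,0,0],[0,0,0.77,0,0,0,0],[0,0,0.77,0,0,0,0]],
])

```text
time_s: 21.15
tool_pos: [0.4215, -0.2851, 0.0034]
tool_rot: [-180.0, 0.0, -22.6]
force: [-0.4, 0.4, 0.0]
grip_width: 0.0869
grasp_force: 0.0
```

jog_arm([
  [[0,0,0,0,0,0,0],[0,0,0,0,0,0,0.2],[0,0,0,0,0,0,0.4],[0,0,0,0,0,0,0.6],[0,0,0,0,0,0,0.6]],
])

```text
time_s: 21.65
tool_pos: [0.4216, -0.2857, 0.0037]
tool_rot: [180.0, -0.0, -22.7]
force: [-1.2, 0.4, -0.7]
grip_width: 0.0632
grasp_force: 0.0
```

jog_arm([
  [[0,0,0,0,0,0,0.6],[0,0,0,0,0,0,0.6],[0,0,0,0,0,0,0.6],[0,0,0,0,0,0,0.6]],
])

```text
time_s: 22.05
tool_pos: [0.4217, -0.2853, 0.0036]
tool_rot: [-180.0, -0.0, -22.7]
force: [-0.2, 1.3, 4.3]
grip_width: 0.0577
grasp_force: 25.0
```

jog_arm([
  [[0,0,-0.05,0,0,0,0.6],[0,0,-0.2,0,0,0,0.6],[0,0,-0.5,0,0,0,0.6],[0,0,-0.8,0,0,0,0.6],[0,0,-1,0,0,0,0.6]],
])

```text
time_s: 22.55
tool_pos: [0.4216, -0.2861, 0.1051]
tool_rot: [179.9, -0.1, -22.7]
force: [-0.2, -0.1, -2.7]
grip_width: 0.058
grasp_force: 25.0
```

jog_arm([
  [[0,0,-0.2,0,0,-0.03,0.6],[0,0,-0.2,0,0,-0.06,0.6],[0,0,-0.2,0,0,-0.098,0.6],[0,0,-0.2,0,0,-0.098,0.6]],
])

```text
time_s: 22.95
tool_pos: [0.4208, -0.2856, 0.1231]
tool_rot: [180.0, 0.0, -5.0]
force: [-0.3, 1.3, -2.0]
grip_width: 0.0576
grasp_force: 25.0
```

jog_arm([
  [[0.24,-0.3,0,0,0,0,0.6],[0.48,-0.6,0,0,0,0,0.6],[0.72,-0.9,0,0,0,0,0.6]],
])

```text
time_s: 23.25
tool_pos: [0.5012, -0.2016, 0.123]
tool_rot: [180.0, 0.0, -5.3]
force: [-0.1, -0.1, -2.4]
grip_width: 0.0575
grasp_force: 25.0
```

jog_arm([
  [[0.24,-0.3,0,0,0,0,0.6],[0.48,-0.6,0,0,0,0,0.6],[0.72,-0.9,0,0,0,0,0.6],[0.72,-0.9,0,0,0,0,0.6]],
])

```text
time_s: 23.65
tool_pos: [0.5835, -0.1118, 0.123]
tool_rot: [-179.7, -0.1, -4.7]
force: [0.4, 0.3, -1.7]
grip_width: 0.0579
grasp_force: 25.0
```

```bash
python3 -c "
from h import *
look('w8',.015,.026,(.66,-.036),.053)"
```

```text
23.65 [ 0.5835 -0.1118  0.123 ] [-1.7972e+02 -9.0000e-02 -4.7200e+00] 3204 zmax 0.2559
[ 6.60200e-01 -3.69000e-02  7.24000e-02  7.20000e-02  8.50239e+01] [ 0.6607 -0.037   0.0504]
```

View pics/w8.png

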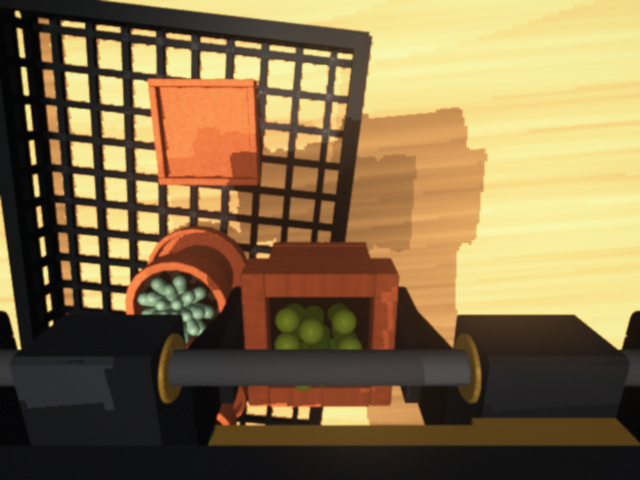

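The square saucer is at (205,130), measured at (0.660,-0.037), yaw -5°. The rosette pot sits in its saucer.

jog_arm([
  [[0.25,-0.3,0,0,0,0,0.6],[0.5,-0.6,0,0,0,0,0.6],[0.7,-0.8,0,0,0,0,0.6],[0.7,-0.8,0,0,0,0,0.6],[0.7,-0.8,0,0,0,0,0.6]],
])

```text
time_s: 24.2
tool_pos: [0.6565, -0.0463, 0.1224]
tool_rot: [179.9, 0.1, -5.1]
force: [-0.2, -1.2, -1.9]
grip_width: 0.0579
grasp_force: 25.0
```

jog_arm([
  [[0,0,0,0,0,0,0.6],[0,0,0.2,0,0,0,0.6],[0,0,0.4,0,0,0,0.6],[0,0,0.4,0,0,0,0.6],[0,0,0.4,0,0,0,0.6]],
])

```text
time_s: 24.7
tool_pos: [0.6567, -0.0469, 0.0835]
tool_rot: [179.9, 0.0, -5.2]
force: [1.2, -0.4, -1.8]
grip_width: 0.0576
grasp_force: 25.0
```

jog_arm([
  [[0.03,-0.1,0,0,0,0,0.6],[0.03,-0.1,0.2,0,0,0,0.6],[0.03,-0.1,0.4,0,0,0,0.6],[0.03,-0.1,0.4,0,0,0,0.6],[0.03,-0.1,0.4,0,0,0,0.6]],
])

```text
time_s: 25.2
tool_pos: [0.6618, -0.035, 0.0443]
tool_rot: [-180.0, -0.1, -5.0]
force: [0.2, 0.3, -0.8]
grip_width: 0.0578
grasp_force: 25.0
```

jog_arm([
  [[0,0,0.1,0,0,0,0.6],[0,0,0.2,0,0,0,0.6],[0,0,0.25,0,0,0,0.6],[0,0,0.25,0,0,0,0.6],[0,0,0.25,0,0,0,0.6]],
])

```text
time_s: 25.7
tool_pos: [0.6612, -0.0355, 0.0182]
tool_rot: [-180.0, 0.0, -5.0]
force: [0.3, 0.9, -2.5]
grip_width: 0.0578
grasp_force: 25.0
```

Within 1.5 mm; easing down the last 4 mm.

jog_arm([
  [[-0.01,0.01,0.015,0,0,0,0.6],[-0.01,0.01,0.03,0,0,0,0.6],[-0.01,0.01,0.03,0,0,0,0.6]],
])

```text
time_s: 26.0
tool_pos: [0.66, -0.0366, 0.0153]
tool_rot: [180.0, 0.0, -5.0]
force: [-0.5, -0.5, -2.7]
grip_width: 0.0576
grasp_force: 25.0
```

jog_arm([
  [[0,0,0.007,0,0,0,0.6],[0,0,0.007,0,0,0,0.6],[0,0,0.007,0,0,0,0.6]],
])

```text
time_s: 26.3
tool_pos: [0.6602, -0.0364, 0.0147]
tool_rot: [180.0, -0.0, -5.0]
force: [-0.0, -0.3, -2.3]
grip_width: 0.0574
grasp_force: 25.0
```

jog_arm([
  [[0,0,0.007,0,0,0,0.6],[0,0,0.01,0,0,0,0.6],[0,0,0.01,0,0,0,0.6]],
])

```text
time_s: 26.6
tool_pos: [0.6603, -0.0365, 0.0147]
tool_rot: [180.0, -0.0, -5.0]
force: [-3.2, -0.5, 4.7]
grip_width: 0.0576
grasp_force: 25.0
```

Contact. Releasing, lifting and moving aside.

jog_arm([
  [[0,0,0,0,0,0,0.25],[0,0,0,0,0,0,0.1],[0,0,0,0,0,0,0],[0,0,0,0,0,0,0],[0,0,0,0,0,0,0]],
])

```text
time_s: 27.1
tool_pos: [0.6601, -0.0364, 0.0135]
tool_rot: [180.0, 0.0, -5.0]
force: [-0.3, -0.0, 0.1]
grip_width: 0.0849
grasp_force: 0.0
```

jog_arm([
  [[0,0,-0.1,0,0,0,0],[0,0,-0.3,0,0,0,0],[0,0,-0.7,0,0,0,0],[0,0,-1,0,0,0,0],[0,0,-1,0,0,0,0]],
])

```text
time_s: 27.6
tool_pos: [0.6639, -0.036, 0.1202]
tool_rot: [-180.0, -0.6, -5.0]
force: [-0.2, 0.0, 0.1]
grip_width: 0.0871
grasp_force: 0.0
```

jog_arm([
  [[0,0.5,-0.5,0,0,0,0],[0,1,-0.5,0,0,0,0],[0,1,-0.5,0,0,0,0]],
])

```text
time_s: 27.9
tool_pos: [0.6514, -0.1438, 0.1656]
tool_rot: [179.7, -0.2, -5.4]
force: [0.1, -0.4, -0.4]
grip_width: 0.0874
grasp_force: 0.0
```

jog_arm([
  [[0,0.5,0,0,0,0,0],[0,1,0,0,0,0,0],[0,1,0,0,0,0,0],[0,1,0,0,0,0,0],[0,1,0,0,0,0,0]],
])

```text
time_s: 28.4
tool_pos: [0.6427, -0.2339, 0.1633]
tool_rot: [-179.9, 0.0, -4.9]
force: [-0.2, 0.6, -0.7]
grip_width: 0.0869
grasp_force: 0.0
```

```bash
python3 - <<'E'
from cell import env
from h import *
for n in("top","scene"):
    p,d=env.read_camera(n);t=env.camera_info(n);P,_,_=cloud(d,t['camera_matrix'],Tcam(t))
    for k,c,lo,hi in(('sm',(.44,-.0075),.052,.066),('big',(.553,-.013),.06,.078),('sq',(.66,-.037),.055,.073),('bigE',(.491,.443),.046,.068),('smE',(.492,-.431),.034,.056),('sqE',(.44,.292),.04,.062),('smS',(.44,-.0075),.015,.026),('bigS',(.553,-.013),.015,.026),('sqS',(.66,-.037),.015,.026)):
        r=np.hypot(P[:,0]-c[0],P[:,1]-c[1])<.047
        q=P[r&(P[:,2]>lo)&(P[:,2]<hi),:2].astype(np.float32)
        print(n,k,np.round(cv2.minEnclosingCircle(q)[0],4),round(cv2.minAreaRect(q)[2],1),len(q),P[r,2].max().round(3))
    cv2.imwrite(f"pics/{n}9.png",cv2.resize(p[130:360,80:540,::-1],None,fx=1.7,fy=1.7))
E
```

```text
top sm [ 0.4397 -0.0051] 88.4 281 0.085
top big [ 0.5517 -0.0124] 88.2 611 0.088
top sq [ 0.6589 -0.0346] 84.6 643 0.084
top bigE [0.4904 0.4451] 69.0 410 0.066Traceback (most recent call last):
  File "<stdin>", line 8, in <module>
    return umr_maximum(a, axis, None, out, keepdims, initial, where)
ValueError: zero-size array to reduction operation maximum which has no identity
```

```bash
python3 - <<'E'
from cell import env
from h import *
for n in("top","scene"):
    p,d=env.read_camera(n);t=env.camera_info(n);P,_,_=cloud(d,t['camera_matrix'],Tcam(t))
    for k,c,lo,hi in(('sm',(.44,-.0075),.052,.066),('big',(.553,-.013),.06,.078),('sq',(.66,-.037),.055,.073),('smE',(.492,-.431),.034,.056),('sqE',(.44,.292),.04,.062),('smS',(.44,-.0075),.015,.026),('bigS',(.553,-.013),.015,.026),('sqS',(.66,-.037),.015,.026)):
        r=np.hypot(P[:,0]-c[0],P[:,1]-c[1])<.047
        q=P[r&(P[:,2]>lo)&(P[:,2]<hi),:2].astype(np.float32)
        if len(q)>9: print(n,k,np.round(cv2.minEnclosingCircle(q)[0],4),round(cv2.minAreaRect(q)[2],1),len(q),np.percentile(P[r,2],99.5).round(4))
    cv2.imwrite(f"pics/{n}9.png",cv2.resize(p[130:360,80:540,::-1],None,fx=1.7,fy=1.7))
E
```

```text
top sm [ 0.4399 -0.0052] 88.2 290 0.0817
top big [ 0.5518 -0.0123] 88.8 635 0.0879
top sq [ 0.6594 -0.035 ] 85.3 638 0.0815
top sqE [0.4405 0.2921] 18.5 509 0.0601
top smS [ 0.4383 -0.0055] 88.4 52 0.0817
top bigS [ 0.5523 -0.0109] 66.1 128 0.0879
top sqS [ 0.6601 -0.037 ] 85.7 202 0.0815
scene sm [ 0.4415 -0.0072] 12.4 162 0.0804
scene big [ 0.5519 -0.0162] 74.1 400 0.0849
scene sq [ 0.661  -0.0365] 85.9 511 0.079
scene smE [ 0.4917 -0.4309] 25.4 227 0.0517
scene sqE [0.4413 0.2901] 19.4 410 0.0577
scene smS [ 0.4411 -0.0084] 8.8 78 0.0804
scene bigS [ 0.5542 -0.0138] 12.3 154 0.0849
scene sqS [ 0.6597 -0.0371] 85.4 230 0.079
```

View pics/scene9.png

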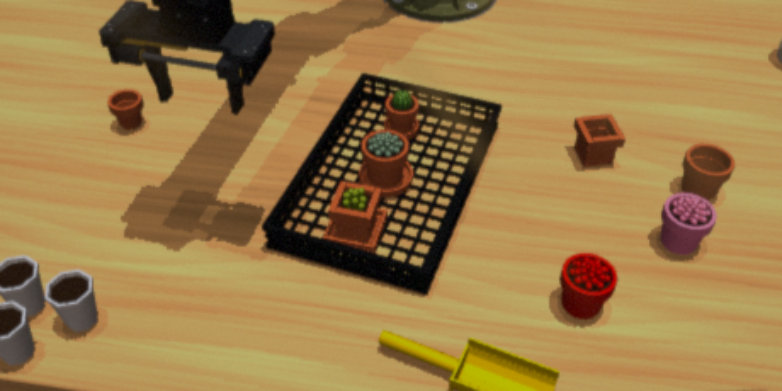

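All three planted pots stand upright in their own saucers, at (402,110), (385,160) and (355,210). They are centred to within about 3 mm, and their tops rose 11–12 mm, as expected on the saucer floors. The empties have not moved and the arm is clear.

```bash
python3 -c "
from cell import env
print(env.sign_off())"
```

```text
the job is handed in; nothing more can be done
None
```

The job is handed in, result not reported back: all three planted pots stand upright in their matching saucers, within about 3 mm of centre by my final camera check, with the square one squared up and the unplanted pots left where they stood.

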